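# Thread the clay spacer rings onto the trimming stand

### The arm

A 7-joint arm with a two-finger parallel gripper is mounted at the origin on the work surface. World frame = base frame: x ahead of the robot, y to its left, z up, the work surface at z = 0. Lengths are in m, angles in rad, forces in N, time in s.
With the tool pointing down it reaches from about 0.4 to 0.875 m from the base axis. Payload 19.3 kg.
Tool frame: the origin (TCP) lies at the very end of the fingers, on their centre line; the grasp point (between the pads) lies bot.grasp_offset behind it (bot.grasp_offset is the distance from the TCP to the grasp point, in m); z points along the fingers, y is the direction in which the jaws open and shut (so a half turn about z gives the same grasp; the last joint's range is limited). The gripper opens to 85 mm and grips with 20 to 120 N. Pads are 22 mm wide; open, the fingers measure 114 mm over their backs; the gripper's body (76 mm by 85 mm) begins 54 mm behind the grasp point. The pads swing forward as they close: fully open they stand 13 mm farther back than shut.
Start: joints at [-1.279, 0.521, -0.036, 1.599, 0.021, 1.021, -0.113], TCP at [0.221, 0.585, 0.194] pointing down, gripper open.
Joint ranges: [-2.91, 2.91], [-0.3, 2.13], [-1.5, 1.42], [0.17, 2.43], [-1.26, 4.41], [0.16, 1.93], [-2.52, 2.52]. Speed limits (rad/s): [1.89, 1.89, 2.39, 2.39, 3.01, 3.01, 3.01].

### API

Orientations are given as [roll, pitch, yaw] about the fixed x, y, z axes, in that order (R = Rz(yaw) Ry(pitch) Rx(roll)).
In Python, from workcell import bot gives the robot as it stands. The module is installed in compiled form; this text tells all that it offers.
- The arm moves only by the shell command python3 -m handwheel 'ROWS' [OPENING] [FORCE]. ROWS is JSON, a list of rows, each a list of 6 numbers: the shift along the tool's x, y, z as a fraction of full scale, then the turn, a rotation vector about the tool's x, y, z as a fraction of full scale. In form: [[x, y, z, rx, ry, rz], ...]. A call has 1 to 8 rows; each row shifts and turns the commanded pose from where the row before left it, along the tool's axes as they then stand; what a row does not reach is not made up. Full scale, the value 1, is 0.025 m for a shift and 360 degrees for a turn. A row lasts 1/8 s, in which the tool goes at most 62.5 mm and 10.7 degrees, less where a joint would pass 70% of its speed; a pose out of reach is approached as far as the arm can. A call with a number of a shift or a turn outside -1 to 1 is refused whole. A call with a gripper value outside its range is refused whole. OPENING is the closure, from -1 (fully open) to 1 (shut), set as the call begins (- or left out, the last holds). The fingers move at their own pace and stop on an object; FORCE is the grip in N (left out, the last holds). Time passes only in rows, so rows that do not move let the fingers close. It gives the time, the measured TCP pose, the force and the opening at its end, in the units of the state.
- bot.observe(): the state, without advancing time (a new reading comes with each control period).
- bot.grab_frame(name): name is "scene" or "top"; returns a dict with "pixels" (400x640x3 uint8, blue, green, red), "vertical_fov" (degrees; the focal length in pixels is half the picture's height over the tangent of half this angle, whatever the lens; pixels are square), "cx", "cy" (the principal point, pixels), "R" (3x3) and "t" (3): a world point X has camera coordinates R X + t. Camera axes: x right, y down, z forward; pixel columns grow to the right and rows downward; lengths in m; the calibration is good to about 2 mm. A picture is of the moment at which its call begins. There is no depth.
- bot.job_done(): hands the job in, once; it reports no verdict.
Trained networks look in a picture, given as the dict that the camera call returned (one of the last four; its "shot" number tells which), for a name from the list of things; names that differ only in an ending like _2 or _b are one class to them, and where a whole thing is asked for, a point or a joint stands for the part that bears it (a point fixed in the world has none). Each returns a list of dicts, best first, with "score" (0 to 1); they miss things now and then, are a little off and sometimes report something else, mostly with a low value. They report only what shows in the picture. A call takes as long as a camera call. They do not tell look-alikes from the thing itself.
- bot.trace(picture, thing): "region" (400x640 bool, what is visible of it) and "point" ([column, row] in pixels, amid what is visible of it).
The state is a dict: "clock": time; "qpos": joint angles; "qd": joint speeds; "joint_efforts": joint torques, N m; "position": TCP position; "tool_rot": TCP orientation; "force": force on the tool from outside, world axes, zero at the start; "moment": the same for the moment, N m; "grip_width": finger opening in m.
Only numpy, scipy, OpenCV 4.12 (cv2) and the standard library are available. Lean on these libraries where they do the work, as an engineer would, in place of code of your own. Each camera call takes 0.05 s, during which the arm holds its last target.

### The job

Make up the height on the pottery's spindle stand: thread the larger, thicker fired-clay spacer ring over the upright spindle first, so that it lies flat on the round base plate, then thread the smaller, thinner ring on so that it lies flat on top of the thick one. Do not disturb the finished clay bowl, and let go of both rings at the end.

Things in the scene. Friction and masses are not known exactly. Their poses are not given: they have to be found in the camera images.
- stand: Fixed spindle stand: a round dark steel base plate, 130 mm in diameter and 12 mm thick, lying on the table, with one bright steel spindle standing upright at its centre, 12 mm in diameter, with a round end 88 mm above the table. Origin: centre of the underside of the base plate, on the spindle's axis; z points up along the spindle. The plate's upper face is at z = 12 mm.
- thick_ring: The larger, thicker loose spacer ring of brown fired clay, lying flat on the table: outside diameter 60 mm, 32 mm high, a round hole 32 mm in diameter right through (wall 14 mm), about 130 g. Origin: the middle of the ring, on the axis of the hole at half its height, 16 mm above the table as it lies; z is the axis of the hole. Either face may be down.
- thin_ring: The smaller, thinner loose spacer ring of the same clay, lying flat on the table: outside diameter 46 mm, 18 mm high, a round hole 32 mm in diameter right through (wall 7 mm), about 40 g. Origin: the middle of the ring, on the axis of the hole at half its height, 9 mm above the table as it lies; z is the axis of the hole. Either face may be down. The solid clay puck and the thin steel cutter ring lying about are no part of the job.
- bowl: A finished clay bowl, open upwards, 116 mm across its rim and 65 mm high, standing at the right-hand side of the work area (towards -y). Origin: centre of its underside. It must stay where it is.
Mind the look-alikes: they are no part of the job. Leave any turquoise look-alike of the thin_ring alone.

How it is judged:
On the way:
1. the thick ring lies flat on the base plate around the spindle, with the thin ring not yet on the spindle (horizontal distance between thick_ring and stand below 0.013 m and angle between the z axis of thick_ring and the z axis of stand, either way round below 0.17 rad and height (world z) of thick_ring between 0.023 and 0.033 m and contact force between thick_ring and stand above 0.2 N and horizontal distance between thin_ring and stand above 0.03 m), for 0.2 s.
At the end, for the whole second after the job is handed in: Both rings are on the spindle (centres within 13 mm of its axis), each lying flat within 10 degrees, the thick one on the base plate and the thin one on top of it (heights within 5 mm), released and at rest (horizontal distance between each of thick_ring, thin_ring and stand below 0.013 m and angle between the z axis of each of thick_ring, thin_ring and the z axis of stand, either way round below 0.17 rad and height (world z) of thick_ring between 0.023 and 0.033 m and height (world z) of thin_ring between 0.048 and 0.058 m and linear speed of each of thick_ring, thin_ring below 0.02 m/s); the robot touches nothing.
It fails at once if the bowl is moved more than 25 mm (distance of bowl from where it was at the start of the episode above 0.025 m).
It also fails if it takes over 58 s, if anything falls off the work surface, if the arm or the gripper's body presses on something with over 40 N, if the wrist force passes 120 N, or if a joint passes its speed limit or range.

## Working session

There is one attempt and no reset: what is moved stays moved. The work goes in short steps, Python scripts to look and compute and a shell command to move; the robot and the scene stay as the last step left them, time stands still between calls to the robot, and variables do not carry over. Pictures are saved under pics/ and viewed, and the job is handed in when it is done.

```bash
mkdir -p pics; ls
python3 - <<'E'
from workcell import bot
import cv2
s=bot.observe()
for k in s: print(k,s[k])
print(bot.grasp_offset)
for n in("scene","top"):
    f=bot.grab_frame(n); cv2.imwrite(f"pics/{n}0.png",f["pixels"])
    print(n,f["vertical_fov"],f["cx"],f["cy"],f["R"],f["t"])
    for t in("stand","thick_ring","thin_ring","bowl"):
        for d in bot.trace(f,t): print(t,round(d["score"],2),d["point"],d["region"].sum())
E
```

```text
pics
clock 0.0
qpos [-1.27918133  0.52204459 -0.03634166  1.59999273  0.02118037  1.02111768
 -0.11283989]
qd [-1.25884010e-03 -1.02155773e-03 -9.00721271e-04 -4.05907758e-04
  1.20886437e-03 -3.09464019e-05 -1.32546752e-03]
joint_efforts [ 4.49391318e-04 -9.27111769e+01  1.98032275e+00 -3.69932663e+01
  1.78470433e-02  8.28297751e-03 -1.62053624e-05]
position [0.22112059 0.58416554 0.19391202]
tool_rot [-3.14041598e+00  6.09302055e-05  2.77972964e+00]
force [ 0.00886638 -0.49518866 -0.18119658]
moment [0.00064838 0.02121861 0.00109057]
grip_width 0.08544825982283398
0.0187
scene 54.59375073438349 317.2845187193642 198.84248234231782 [[ 0.28664409  0.95790766 -0.01575059]
 [ 0.61864125 -0.19762532 -0.76041255]
 [-0.73151772  0.2082238  -0.64924932]] [-0.08817032 -0.31745929  1.29596277]
stand 0.58 [358.8, 237.7] 2383
stand 0.31 [255.0, 212.7] 692
thick_ring 0.94 [254.9, 216.2] 631
thin_ring 0.82 [464.3, 176.7] 278
thin_ring 0.82 [438.0, 193.0] 283
thin_ring 0.7 [386.0, 177.2] 248
thin_ring 0.57 [435.5, 151.8] 168
thin_ring 0.47 [425.3, 174.8] 258
bowl 0.85 [146.8, 230.2] 2228
top 42.01684273683101 324.2736816697516 191.5197203805604 [[-0.00740516 -0.99996218 -0.00456021]
 [-0.98536387  0.00807356 -0.17027293]
 [ 0.17030331  0.00323257 -0.98538639]] [-0.0504144   0.54785492  1.14145195]
stand 0.65 [308.2, 151.0] 2266
thick_ring 0.91 [394.2, 199.1] 442
thick_ring 0.31 [304.8, 147.1] 2294
thin_ring 0.72 [173.8, 257.4] 234
thin_ring 0.61 [160.8, 208.1] 249
thin_ring 0.6 [201.0, 211.6] 212
thin_ring 0.53 [237.9, 226.7] 216
bowl 0.59 [492.3, 194.5] 2045
```

View pics/scene0.png

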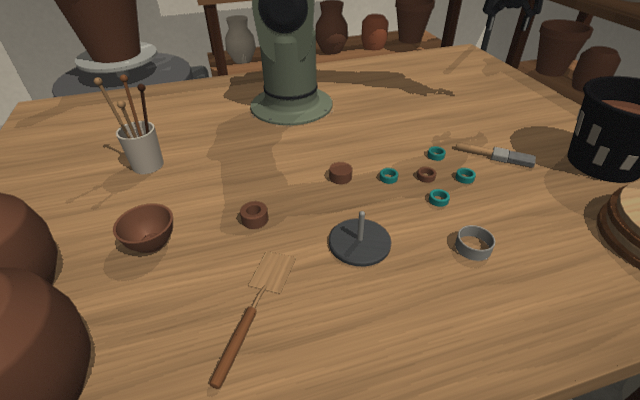

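View pics/top0.png

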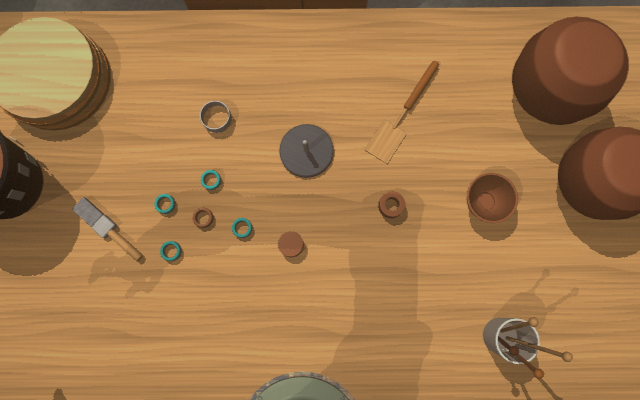

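Run:
```python
import cv2
a=cv2.imread("pics/scene0.png")[135:235,360:500]; cv2.imwrite("pics/s_crop.png",cv2.resize(a,None,fx=5,fy=5,interpolation=cv2.INTER_CUBIC))
a=cv2.imread("pics/top0.png")[180:290,130:270]; cv2.imwrite("pics/t_crop.png",cv2.resize(a,None,fx=5,fy=5,interpolation=cv2.INTER_CUBIC))
```

```text
(no output)
```

View pics/s_crop.png

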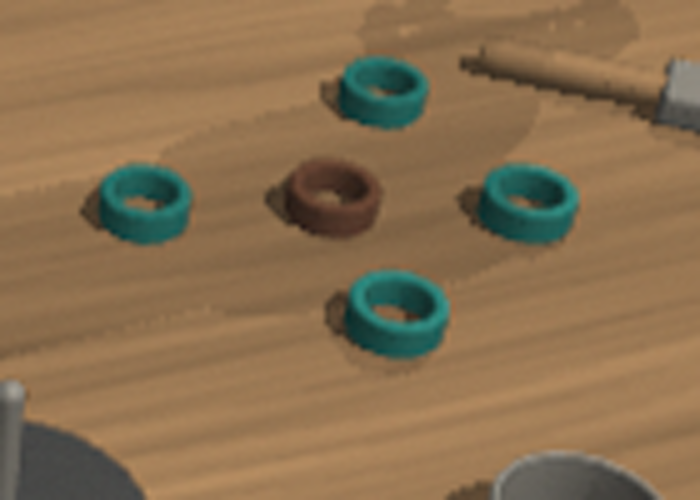

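View pics/t_crop.png

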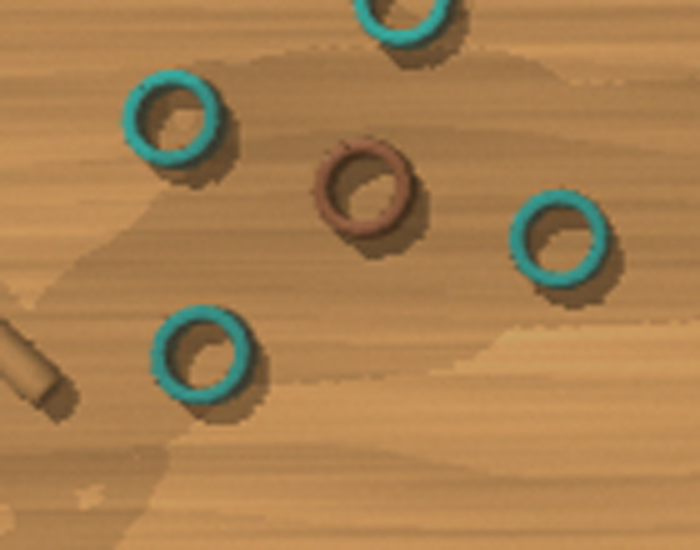

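Scene and top views agree on what is what:
- **Thin ring:** the only brown ring of its size, at scene (427,175) and top (203,218). The four rings around it, at scene (389,176), (437,153), (465,176) and (438,198), are turquoise look-alikes. The crop confirms brown with a thin wall.
- **Thick ring:** scene (255,215), top (392,205).
- **Puck:** scene (340,173), solid, so not part of the job.
- **Cutter:** scene (475,243), steel, so not part of the job.
- **Stand:** scene (360,240).

Next I'll work out the positions.

```bash
cat > h.py <<'E'
import numpy as np, cv2
from scipy.optimize import least_squares
def cam(f):
    fl=200/np.tan(np.radians(f["vertical_fov"]/2)); return fl,f["cx"],f["cy"],np.array(f["R"]),np.array(f["t"])
def proj(c,P):
    fl,cx,cy,R,t=c; q=np.atleast_2d(P)@R.T+t
    return np.c_[cx+fl*q[:,0]/q[:,2],cy+fl*q[:,1]/q[:,2]]
a=np.linspace(0,2*np.pi,72)
def cyl(x,y,r,z0,z1): 
    return np.array([[x+r*np.cos(b),y+r*np.sin(b),z] for z in(z0,z1) for b in a])
def hullc(p):
    h=cv2.convexHull(p.astype(np.float32)*16); m=cv2.moments(h)
    return np.array([m["m10"],m["m01"]])/m["m00"]/16, m["m00"]/256
def fit(items,r,z0,z1,x0):
    # items: (cam, measured hull centroid)
    return least_squares(lambda v:np.concatenate([hullc(proj(c,cyl(*v,r,z0,z1)))[0]-m for c,m in items]),x0)
def seg(img,seed,rad,kind):
    hsv=cv2.cvtColor(img,cv2.COLOR_BGR2HSV).astype(int); b,g,r=[img[...,i].astype(int) for i in range(3)]
    if kind=="brown": m=(g<0.62*r)&(r>45)&(b<g*1.05)
    else: m=(abs(r-b)<22)&(r<110)
    yy,xx=np.mgrid[:400,:640]; m&=np.hypot(xx-seed[0],yy-seed[1])<rad
    n,l,st,ce=cv2.connectedComponentsWithStats(m.astype(np.uint8))
    k=1+np.argmax(st[1:,4]); m=l==k
    pts=np.argwhere(m)[:,::-1]
    return m,pts
E
cat > m.py <<'E'
from h import *
from workcell import bot
import sys
F={n:bot.grab_frame(n) for n in("scene","top")}
C={n:cam(F[n]) for n in F}
spec={"thick":("brown",.03,0,.032,{"scene":(255,215),"top":(392,205)},20,(.6,-.1)),
"thin":("brown",.023,0,.018,{"scene":(427,175),"top":(203,218)},14,(.6,.3)),
"plate":("grey",.065,0,.012,{"scene":(360,243),"top":(306,151)},35,(.7,.1))}
vis={n:F[n]["pixels"].copy() for n in F}
for k,(kind,r,z0,z1,seeds,rad,x0) in spec.items():
    its={}
    for n in F:
        m,p=seg(F[n]["pixels"],seeds[n],rad,kind); c,A=hullc(p); its[n]=(c,A)
        vis[n][m]=(0,255,0)
    f=fit([(C[n],its[n][0]) for n in F],r,z0,z1,x0)
    print(k,"both",f.x.round(4),"res",f.fun.round(2),"one:",[fit([(C[n],its[n][0])],r,z0,z1,x0).x.round(4) for n in F],
      "areas",[(round(its[n][1]),round(hullc(proj(C[n],cyl(*f.x,r,z0,z1)))[1])) for n in F])
    for n in F:
        for q in proj(C[n],cyl(*f.x,r,z0,z1)): cv2.circle(vis[n],tuple(int(round(v)) for v in q),0,(255,0,255))
    if k=="plate":
        for n in F: print(n,"spindle tip px",proj(C[n],[*f.x,.082]).round(1))
o=np.vstack([vis["scene"][130:275,220:480],vis["top"][110:255,180:440]])
cv2.imwrite("pics/fit0.png",cv2.resize(o,None,fx=2,fy=2,interpolation=cv2.INTER_NEAREST))
E
python3 m.py
```

```text
Traceback (most recent call last):
  File "m.py", line 13, in <module>
    m,p=seg(F[n]["pixels"],seeds[n],rad,kind); c,A=hullc(p); its[n]=(c,A)
        ~~~^^^^^^^^^^^^^^^^^^^^^^^^^^^^^^^^^^
  File "h.py", line 23, in seg
    k=1+np.argmax(st[1:,4]); m=l==k
        ~~~~~~~~~^^^^^^^^^^
ValueError: attempt to get argmax of an empty sequence
```

Run:
```python
import cv2,numpy as np
for n,pts in(("scene",[(255,206),(256,225),(427,180),(427,169),(427,190),(270,220),(243,219),(300,250),(410,190)]),("top",[(382,205),(392,216),(195,218),(203,228),(404,212),(392,205),(213,226),(350,180),(203,240)])):
    a=cv2.imread(f"pics/{n}0.png")
    for p in pts: print(n,p,a[p[1],p[0]], (a[p[1],p[0]]/a[p[1],p[0]][2]).round(2))
```

```text
scene (255, 206) [38 52 76] [0.5  0.68 1.  ]
scene (256, 225) [44 56 84] [0.52 0.67 1.  ]
scene (427, 180) [38 50 76] [0.5  0.66 1.  ]
scene (427, 169) [36 49 73] [0.49 0.67 1.  ]
scene (427, 190) [ 77 108 141] [0.55 0.77 1.  ]
scene (270, 220) [ 73 104 133] [0.55 0.78 1.  ]
scene (243, 219) [29 38 57] [0.51 0.67 1.  ]
scene (300, 250) [ 93 134 174] [0.53 0.77 1.  ]
scene (410, 190) [ 75 108 138] [0.54 0.78 1.  ]
top (382, 205) [ 57  86 133] [0.43 0.65 1.  ]
top (392, 216) [ 47  71 111] [0.42 0.64 1.  ]
top (195, 218) [38 60 90] [0.42 0.67 1.  ]
top (203, 228) [ 48  77 103] [0.47 0.75 1.  ]
top (404, 212) [ 51  80 111] [0.46 0.72 1.  ]
top (392, 205) [46 73 99] [0.46 0.74 1.  ]
top (213, 226) [ 46  74 101] [0.46 0.73 1.  ]
top (350, 180) [ 79 129 174] [0.45 0.74 1.  ]
top (203, 240) [ 79 126 171] [0.46 0.74 1.  ]
```

```bash
sed -i 's/m=(g<0.62\*r)&(r>45)&(b<g\*1.05)/m=(g<0.705*r)\&(r>30)/' h.py; python3 m.py
```

```text
thick both [ 0.5211 -0.2109] res [ 0.04 -0.17  0.1  -0.12] one: [array([ 0.5216, -0.2111]), array([ 0.5208, -0.2107])] areas [(592, 682), (552, 583)]
thin both [0.4953 0.2302] res [ 0.22 -0.44  0.26 -0.14] one: [array([0.4968, 0.2287]), array([0.495 , 0.2308])] areas [(210, 269), (305, 342)]
plate both [ 0.655  -0.0121] res [ 0.27 -0.2   0.32 -0.06] one: [array([ 0.6554, -0.0128]), array([ 0.6549, -0.0113])] areas [(2356, 2479), (2124, 2316)]
scene spindle tip px [[361.5 213. ]]
top spindle tip px [[304.9 141.9]]
```

View pics/fit0.png

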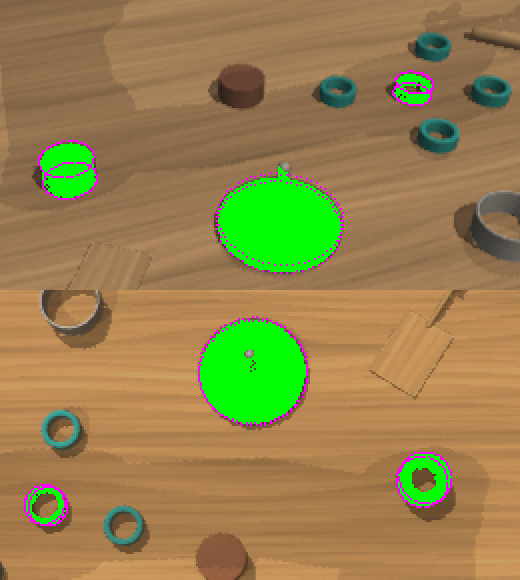

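Both cameras agree to about 2 mm:
- **Thick ring:** (0.521, -0.211)
- **Thin ring:** (0.495, 0.230)
- **Stand:** (0.655, -0.012)

I'll start moving towards the thick ring.

```bash
cat > d.py <<'E'
import sys,numpy as np
from workcell import bot
from scipy.spatial.transform import Rotation as R
s=bot.observe(); r=R.from_euler("xyz",s["tool_rot"])
x,y,z=map(float,sys.argv[1:4])
d=r.inv().apply(np.array([x,y,z])-s["position"])
print("t",round(s["clock"],2),"pos",s["position"].round(4),"rpy",np.round(s["tool_rot"],3),"F",s["force"].round(1),"w",round(s["grip_width"],4))
print("q",s["qpos"].round(2),"need units",(d/.025).round(2), "jaw deg",np.degrees(np.arctan2(*r.apply([0,1,0])[[1,0]])).round(1))
if len(sys.argv)>4:
    w=(R.from_euler("xyz",[np.pi,0,float(sys.argv[4])]).inv()*r).inv().as_rotvec(); print("turn units",(w/2/np.pi).round(4))
E
python3 -m handwheel '[[-0.88,-1,0,0,0,0],[-0.88,-1,0,0,0,0],[-0.88,-1,0,0,0,0],[-0.88,-1,0,0,0,0],[-0.88,-1,0,0,0,0],[-0.88,-1,0,0,0,0],[-0.88,-1,0,0,0,0],[-0.88,-1,0,0,0,0]]' -1 40; python3 d.py 0.521 -0.211 0.15
```

```text
clock: 1.7
position: [0.3154, 0.3342, 0.1946]
tool_rot: [3.141, 0.0, 2.78]
force: [0.8, 0.4, 0.5]
grip_width: 0.0855
t 1.7 pos [0.3154 0.3342 0.1946] rpy [3.141 0.    2.78 ] F [0.8 0.4 0.5] w 0.0855
q [-0.95  0.26  0.01  2.02 -0.    0.86  0.27] need units [-15.41 -17.48   1.78] jaw deg 69.3
```

```bash
python3 -m handwheel '[[-1,-0.75,0,0,0,0],[-1,-0.75,0,0,0,0],[-1,-0.75,0,0,0,0],[-1,-0.75,0,0,0,0],[-1,-0.75,0,0,0,0],[-1,-0.75,0,0,0,0],[-1,-0.75,0,0,0,0],[-1,-0.75,0,0,0,0]]'; python3 d.py 0.521 -0.211 0.15
```

```text
clock: 2.7
position: [0.4495, 0.1232, 0.1947]
tool_rot: [3.141, 0.0, 2.78]
force: [0.8, 1.3, 0.5]
grip_width: 0.0852
t 2.7 pos [0.4495 0.1232 0.1947] rpy [3.141 0.    2.78 ] F [0.8 1.3 0.5] w 0.0852
q [-0.52  0.27  0.15  2.01 -0.05  0.86  0.87] need units [ -7.41 -11.49   1.78] jaw deg 69.3
```

```bash
python3 -m handwheel '[[-0.62,-0.96,0,0,0,0],[-0.62,-0.96,0,0,0,0],[-0.62,-0.96,0,0,0,0],[-0.62,-0.96,0,0,0,0],[-0.62,-0.96,0,0,0,0],[-0.62,-0.96,0,0,0,0],[-0.62,-0.96,0,0,0,0],[-0.62,-0.96,0,0,0,0]]'
python3 -m handwheel '[[-0.6,-0.95,0.4,0,0,0],[-0.6,-0.95,0.4,0,0,0],[-0.6,-0.95,0.5,0,0,0],[-0.6,-0.95,0.5,0,0,0],[0,0,0,0,0,0]]'; python3 d.py 0.521 -0.211 0.010
```

```text
clock: 3.7
position: [0.4972, -0.1003, 0.1947]
tool_rot: [3.141, 0.0, 2.78]
force: [-0.4, -0.2, 0.5]
grip_width: 0.0854
clock: 4.32
position: [0.5189, -0.2113, 0.1486]
tool_rot: [-3.141, -0.001, 2.777]
force: [-0.0, 0.2, 0.2]
grip_width: 0.0852
t 4.33 pos [ 0.5189 -0.2113  0.1486] rpy [-3.141e+00 -1.000e-03  2.777e+00] F [-0.   0.2  0.2] w 0.0852
q [ 0.1   0.49  0.25  1.83 -0.16  0.85  1.63] need units [-0.08  0.05  5.55] jaw deg 69.1
```

```bash
python3 -m handwheel '[[-0.08,0.05,0.9,0,0,0],[0,0,0.9,0,0,0],[0,0,0.9,0,0,0],[0,0,0.9,0,0,0],[0,0,0.9,0,0,0],[0,0,0.7,0,0,0],[0,0,0.35,0,0,0],[0,0,0,0,0,0]]'; python3 d.py 0.521 -0.211 0.010
python3 - <<'E'
from workcell import bot; import cv2,numpy as np
a=bot.grab_frame("scene")["pixels"][130:290,170:350];b=bot.grab_frame("top")["pixels"][120:280,310:490]
cv2.imwrite("pics/g1.png",cv2.resize(np.hstack([a,b]),None,fx=2.2,fy=2.2))
E
```

```text
clock: 5.32
position: [0.5217, -0.2089, 0.0106]
tool_rot: [-3.142, -0.0, 2.78]
force: [0.2, -0.4, -0.5]
grip_width: 0.0854
t 5.33 pos [ 0.5217 -0.2089  0.0106] rpy [-3.142 -0.     2.78 ] F [ 0.2 -0.4 -0.5] w 0.0854
q [ 0.15  0.7   0.18  1.9  -0.22  0.56  1.68] need units [-0.   -0.09  0.02] jaw deg 69.3
```

View pics/g1.png

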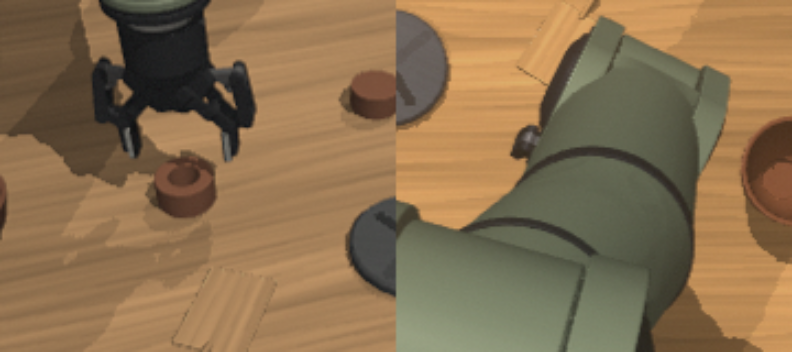

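Run:
```python
from h import *
from workcell import bot
from scipy.spatial.transform import Rotation as R
s=bot.observe(); r=R.from_euler("xyz",s["tool_rot"]); f=bot.grab_frame("scene"); c=cam(f)
im=f["pixels"].copy()[150:260,190:320]; im=cv2.resize(im,None,fx=6,fy=5.4,interpolation=cv2.INTER_CUBIC); im=cv2.resize(f["pixels"][150:250,190:320],None,fx=6,fy=6,interpolation=cv2.INTER_CUBIC)
for back,col in((0,(0,0,255)),(.013,(0,255,0)),(.04,(255,0,0))):
  for w in(-.0427,0,.0427):
    P=s["position"]+r.apply([0,w,-back]); p=proj(c,P)[0]; print(back,w,p.round(1)); cv2.circle(im,tuple(int(v) for v in (p-[190,150])*6+3),4,col,-1)
cv2.imwrite("pics/g2.png",im)
```

```text
0 -0.0427 [236.  215.3]
0 0 [254.9 216. ]
0 0.0427 [273.9 216.7]
0.013 -0.0427 [235.1 211. ]
0.013 0 [254.2 211.7]
0.013 0.0427 [273.3 212.4]
0.04 -0.0427 [233.2 201.8]
0.04 0 [252.6 202.5]
0.04 0.0427 [272.2 203.2]
```

View pics/g2.png

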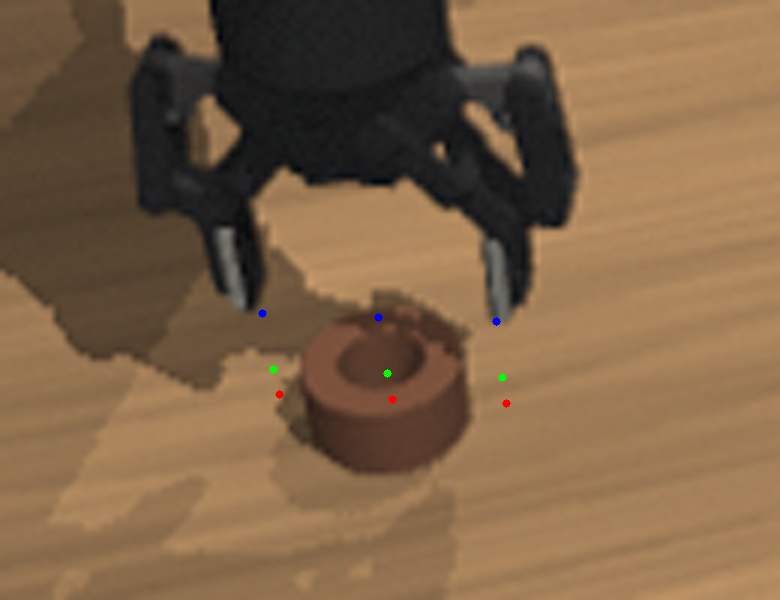

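Run:
```python
from h import *
from workcell import bot
from scipy.spatial.transform import Rotation as R
s=bot.observe(); r=R.from_euler("xyz",s["tool_rot"]); c={}
f=bot.grab_frame("scene"); c=cam(f); g=bot.grab_frame("top"); k=cam(g)
for v in (160,170,180):
    sol=least_squares(lambda X:np.concatenate([proj(c,X)[0]-[281,v],proj(k,X)[0]-[368.6,183.6]]),[.5,-.15,.1])
    print(v,sol.x.round(3),sol.fun.round(1),"tool frame",r.inv().apply(sol.x-s["position"]).round(3))
im=cv2.resize(g["pixels"][140:240,310:440],None,fx=6,fy=6,interpolation=cv2.INTER_CUBIC)
cv2.imwrite("pics/g3.png",im)
```

```text
160 [ 0.544 -0.144  0.163] [-1.   0.  -1.  -0.2] tool frame [ 0.003  0.068 -0.151]
170 [ 0.548 -0.147  0.142] [-0.8  0.  -0.8 -0.1] tool frame [-0.002  0.067 -0.13 ]
180 [ 0.552 -0.149  0.12 ] [-0.6  0.  -0.6 -0.1] tool frame [-0.006  0.067 -0.108]
```

View pics/g3.png

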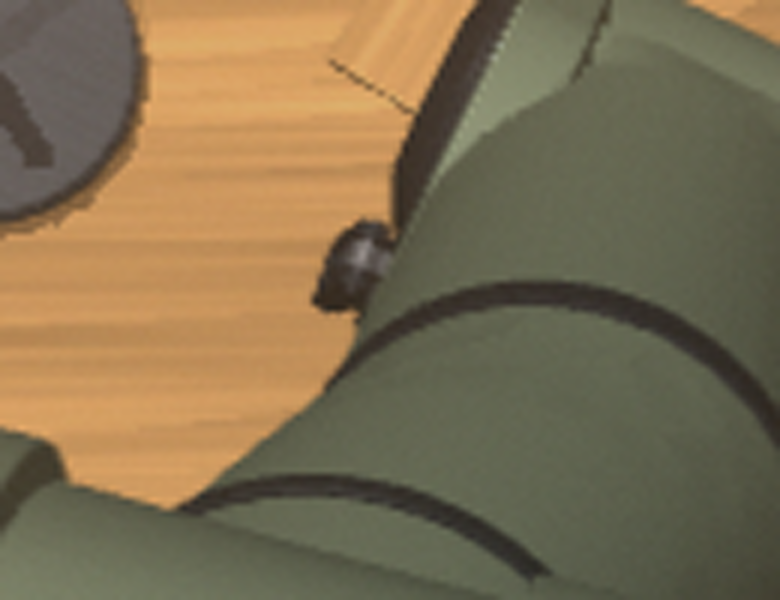

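Run:
```python
from h import *
from workcell import bot
from scipy.spatial.transform import Rotation as R
c=cam(bot.grab_frame("scene")); r=R.from_euler("xyz",[-3.1404,0,2.7797]); im=cv2.imread("pics/scene0.png")[0:110,460:590]
im=cv2.resize(im,None,fx=5,fy=5,interpolation=cv2.INTER_CUBIC)
for back,col in((0,(0,0,255)),(.013,(0,255,0)),(.04,(255,0,0))):
  for w in(-.0427,0,.0427):
    p=proj(c,np.array([.2211,.5842,.1939])+r.apply([0,w,-back]))[0]; print(back,p.round(1)); cv2.circle(im,tuple(int(v) for v in (p-[460,0])*5+2),4,col,-1)
cv2.imwrite("pics/g4.png",im)
```

```text
0 [484.7  46.6]
0 [499.7  46.7]
0 [514.7  46.9]
0.013 [485.8  42. ]
0.013 [501.   42.2]
0.013 [516.2  42.3]
0.04 [488.4  32.3]
0.04 [503.7  32.5]
0.04 [519.2  32.6]
```

View pics/g4.png

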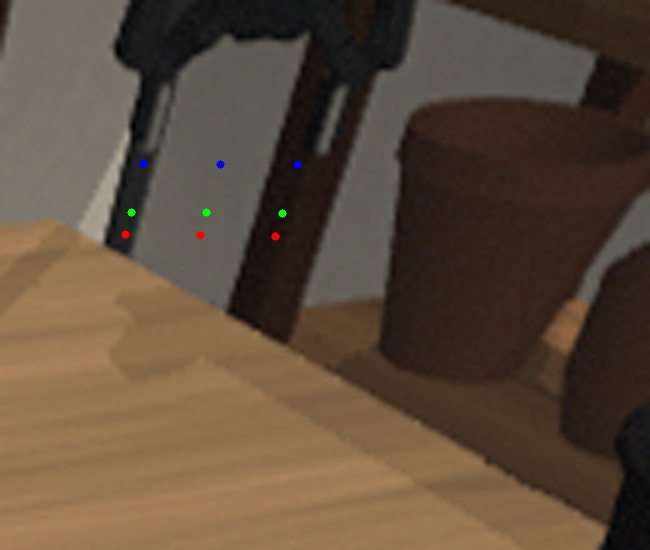

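The picture puts the open fingertips about 40 mm behind the reported TCP, against the stated 13 mm. Lowering 20 mm is safe either way, and another look will show which is right.

```bash
cat > v.py <<'E'
import sys
from h import *
from workcell import bot
from scipy.spatial.transform import Rotation as R
s=bot.observe(); r=R.from_euler("xyz",s["tool_rot"]); f=bot.grab_frame("scene"); c=cam(f)
p0=proj(c,s["position"])[0].astype(int); u,v=p0[0]-65,max(0,p0[1]-70)
im=cv2.resize(f["pixels"][v:v+100,u:u+130],None,fx=6,fy=6,interpolation=cv2.INTER_CUBIC)
h=s["grip_width"]/2
for back,col in((0,(0,0,255)),(.013,(0,255,0)),(.04,(255,0,0))):
  for w in(-h,0,h):
    p=proj(c,s["position"]+r.apply([0,w,-back]))[0]; cv2.circle(im,tuple(int(q) for q in (p-[u,v])*6+3),4,col,-1)
cv2.imwrite(sys.argv[1],im); print(u,v)
E
python3 -m handwheel '[[0,-0.08,0.2,0,0,0],[0,0,0.2,0,0,0],[0,0,0.2,0,0,0],[0,0,0.2,0,0,0],[0,0,0,0,0,0]]'; python3 v.py pics/g5.png
```

```text
clock: 6.25
position: [0.5208, -0.2108, -0.0097]
tool_rot: [-3.141, -0.001, 2.78]
force: [-0.6, 0.4, 0.0]
grip_width: 0.0859
190 152
```

View pics/g5.png

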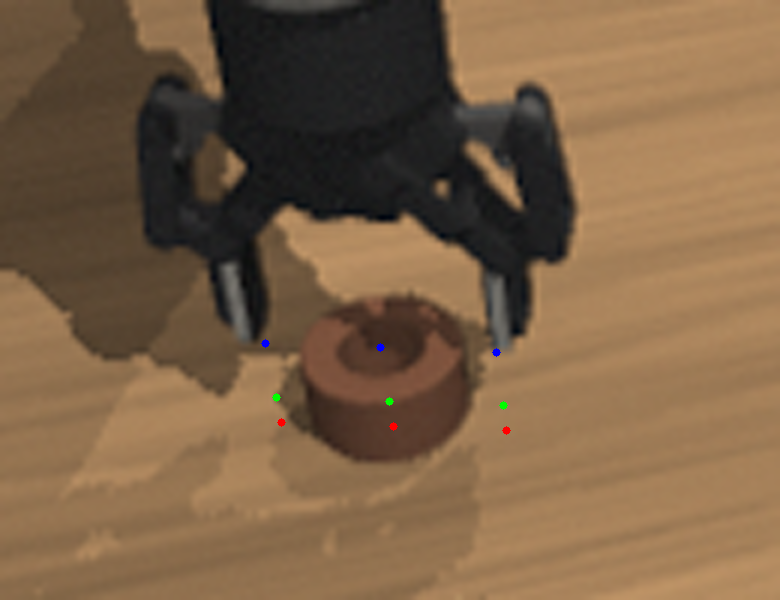

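```bash
python3 -m handwheel '[[0,0,0.16,0,0,0],[0,0,0.16,0,0,0],[0,0,0.16,0,0,0],[0,0,0,0,0,0]]'; python3 v.py pics/g6.png
```

```text
clock: 6.8
position: [0.5208, -0.2108, -0.0217]
tool_rot: [-3.142, -0.001, 2.78]
force: [-0.1, -0.1, 0.5]
grip_width: 0.0854
190 156
```

View pics/g6.png

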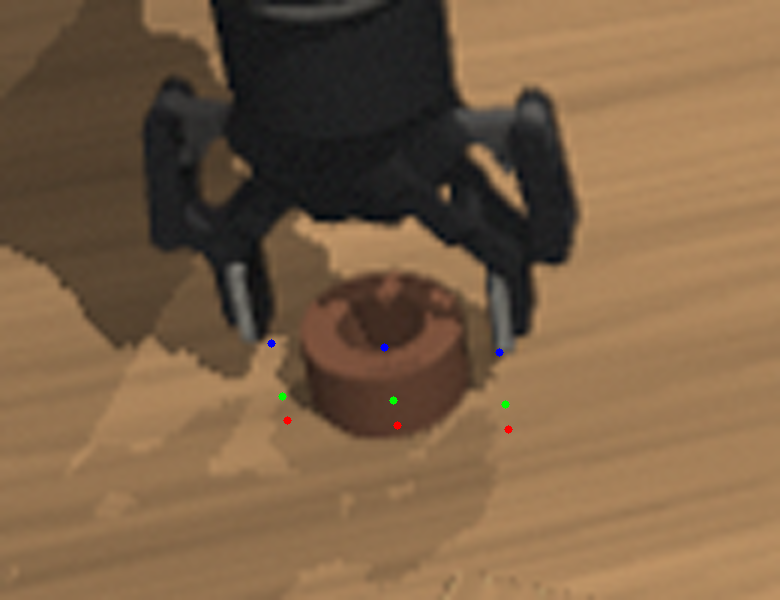

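The offset is confirmed: the true height is about 27 mm above the reported one, and there was no contact. I'll raise 4 mm so the body clears the spindle when placing, then close.

```bash
python3 -m handwheel '[[0,0,-0.16,0,0,0],[0,0,0,0,0,0]]'; python3 -m handwheel '[[0,0,0,0,0,0],[0,0,0,0,0,0],[0,0,0,0,0,0],[0,0,0,0,0,0],[0,0,0,0,0,0],[0,0,0,0,0,0]]' 1 40;python3 v.py pics/g7.png
```

```text
clock: 7.1
position: [0.5214, -0.211, -0.0167]
tool_rot: [3.142, 0.001, 2.78]
force: [-0.4, -0.8, -0.3]
grip_width: 0.0854
clock: 7.85
position: [0.5212, -0.2109, -0.0166]
tool_rot: [3.141, 0.0, 2.779]
force: [-3.9, 1.5, 16.4]
grip_width: 0.0582
190 154
```

View pics/g7.png

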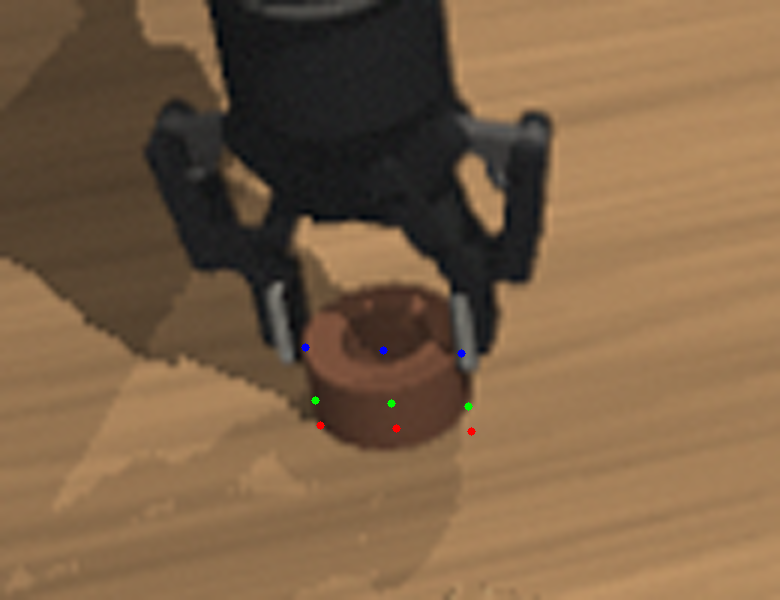

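Fingers closed on the ring (opening 58 mm). Lifting.

```bash
python3 -m handwheel '[[0,0,-0.2,0,0,0],[0,0,-0.5,0,0,0],[0,0,-0.8,0,0,0],[0,0,-0.9,0,0,0],[0,0,-0.9,0,0,0],[0,0,-0.9,0,0,0],[0,0,-0.9,0,0,0],[0,0,0,0,0,0]]';python3 v.py pics/g8.png; python3 d.py .655 -.012 .11
```

```text
clock: 8.9
position: [0.5219, -0.2112, 0.1122]
tool_rot: [3.141, 0.003, 2.78]
force: [0.9, -0.3, -1.0]
grip_width: 0.0579
182 110
t 8.95 pos [ 0.5214 -0.2109  0.111 ] rpy [3.141e+00 1.000e-03 2.780e+00] F [-0.1  0.4 -2. ] w 0.0581
q [ 0.11  0.54  0.24  1.86 -0.18  0.76  1.65] need units [-2.18  9.33  0.04] jaw deg 69.3
```

View pics/g8.png

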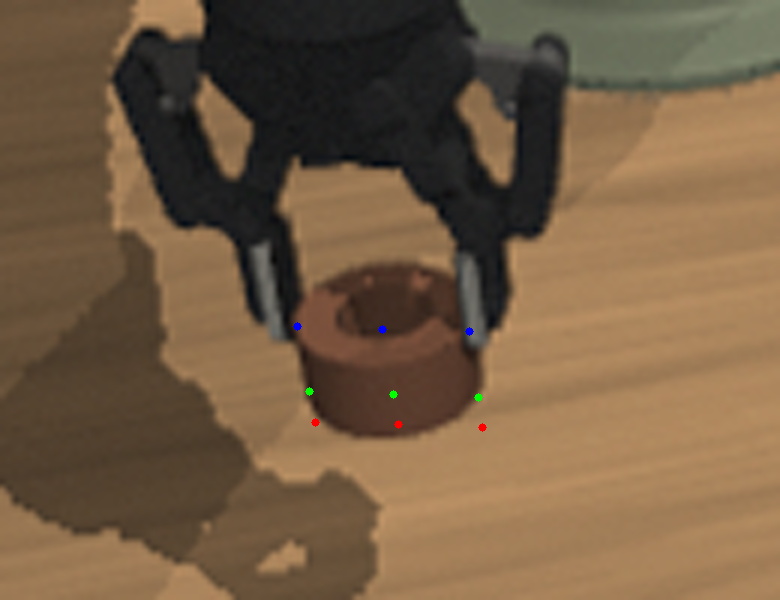

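Ring held and level; its bottom is at about 0.128, above the spindle tip. Moving over the stand.

```bash
python3 -m handwheel '[[-0.2,0.8,0,0,0,0],[-0.25,1,0,0,0,0],[-0.25,1,0,0,0,0],[-0.25,1,0,0,0,0],[-0.25,1,0,0,0,0],[-0.25,1,0,0,0,0],[-0.25,1,0,0,0,0],[-0.2,1,0,0,0,0]]'; python3 -m handwheel '[[-0.28,1,0,0,0,0],[0,0.5,0,0,0,0],[0,0,0,0,0,0],[0,0,0,0,0,0]]' ;python3 v.py pics/g9.png; python3 d.py .655 -.012 -.003
```

```text
clock: 9.95
position: [0.6354, -0.0439, 0.11]
tool_rot: [-3.141, -0.0, 2.78]
force: [-0.5, 0.2, -0.8]
grip_width: 0.0578
clock: 10.45
position: [0.6539, -0.0138, 0.1103]
tool_rot: [-3.141, -0.0, 2.779]
force: [-0.3, -0.4, -0.8]
grip_width: 0.0576
296 131
t 10.5 pos [ 0.654  -0.0139  0.1104] rpy [-3.141  0.     2.778] F [-0.9 -0.3 -1.9] w 0.0577
q [-0.22  0.67  0.24  1.6  -0.19  0.89  1.29] need units [-0.01  0.09  4.53] jaw deg 69.2
```

View pics/g9.png

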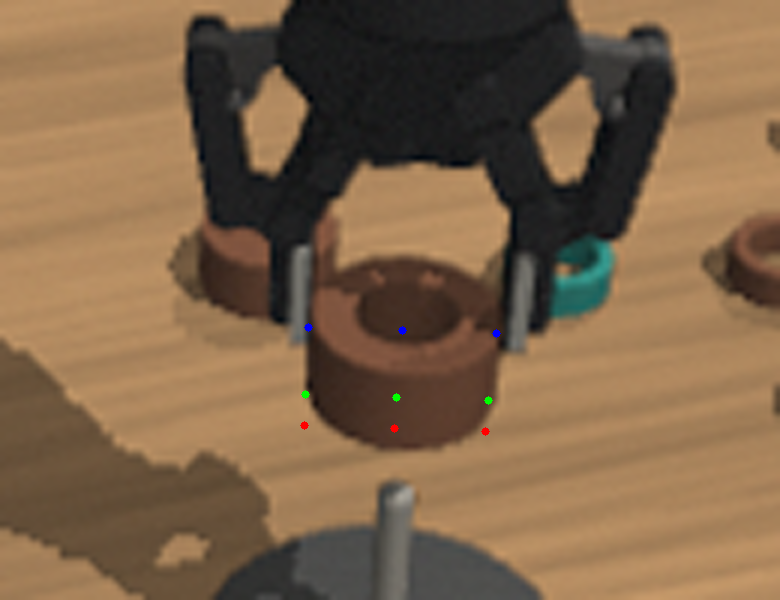

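```bash
python3 -m handwheel '[[0,0.09,0.6,0,0,0],[0,0,0.6,0,0,0],[0,0,0.6,0,0,0],[0,0,0.6,0,0,0],[0,0,0,0,0,0]]';python3 v.py pics/g10.png; python3 d.py .655 -.012 -.003
```

```text
clock: 11.12
position: [0.6543, -0.0107, 0.0487]
tool_rot: [-3.141, -0.002, 2.78]
force: [0.2, -0.7, -0.9]
grip_width: 0.0581
295 154
t 11.18 pos [ 0.6549 -0.0107  0.0497] rpy [-3.141e+00 -1.000e-03  2.780e+00] F [ 0.6  0.7 -0.2] w 0.0582
q [-0.21  0.75  0.22  1.63 -0.21  0.78  1.31] need units [-0.02 -0.05  2.11] jaw deg 69.3
```

View pics/g10.png

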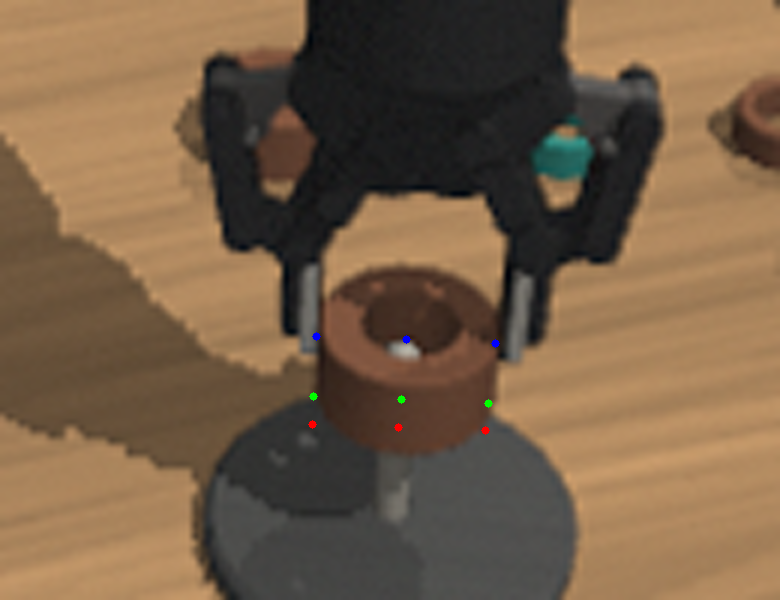

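The spindle tip shows inside the ring's hole at crop (403,350). Lowering onto the plate, with a nudge of 2 mm at a time at the end.

```bash
python3 -m handwheel '[[0,-0.05,0.5,0,0,0],[0,0,0.5,0,0,0],[0,0,0.5,0,0,0],[0,0,0.4,0,0,0],[0,0,0.12,0,0,0],[0,0,0,0,0,0]]';python3 v.py pics/g11.png; python3 d.py .655 -.012 -.0047
```

```text
clock: 11.92
position: [0.6547, -0.0119, -0.0003]
tool_rot: [-3.141, -0.0, 2.78]
force: [-0.7, 0.8, -0.9]
grip_width: 0.0582
294 171
t 11.97 pos [ 0.6549 -0.0118 -0.    ] rpy [3.142 0.    2.78 ] F [ 0.1 -0.2 -1.4] w 0.058
q [-0.2   0.82  0.2   1.65 -0.22  0.7   1.32] need units [-0.01 -0.01  0.19] jaw deg 69.3
```

View pics/g11.png

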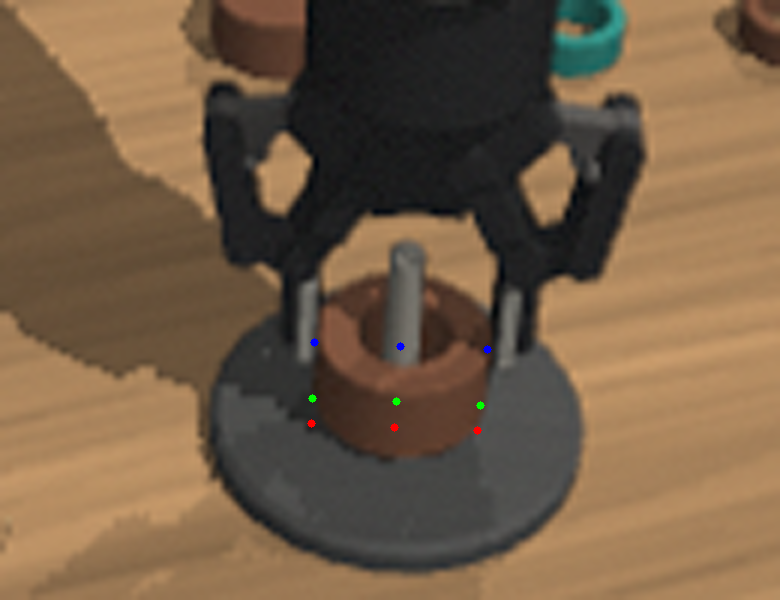

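```bash
python3 -m handwheel '[[0,0,0.08,0,0,0],[0,0,0.06,0,0,0],[0,0,0.04,0,0,0],[0,0,0,0,0,0]]'; python3 -m handwheel '[[0,0,0,0,0,0],[0,0,0,0,0,0],[0,0,0,0,0,0],[0,0,0,0,0,0],[0,0,0,0,0,0]]' -1;  python3 v.py pics/g12.png
```

```text
clock: 12.48
position: [0.6548, -0.0118, -0.0043]
tool_rot: [3.141, 0.0, 2.78]
force: [-1.7, 1.2, 6.4]
grip_width: 0.0579
clock: 13.1
position: [0.6547, -0.0118, -0.0048]
tool_rot: [-3.142, -0.0, 2.78]
force: [-0.1, -0.1, -0.1]
grip_width: 0.0852
294 173
```

View pics/g12.png

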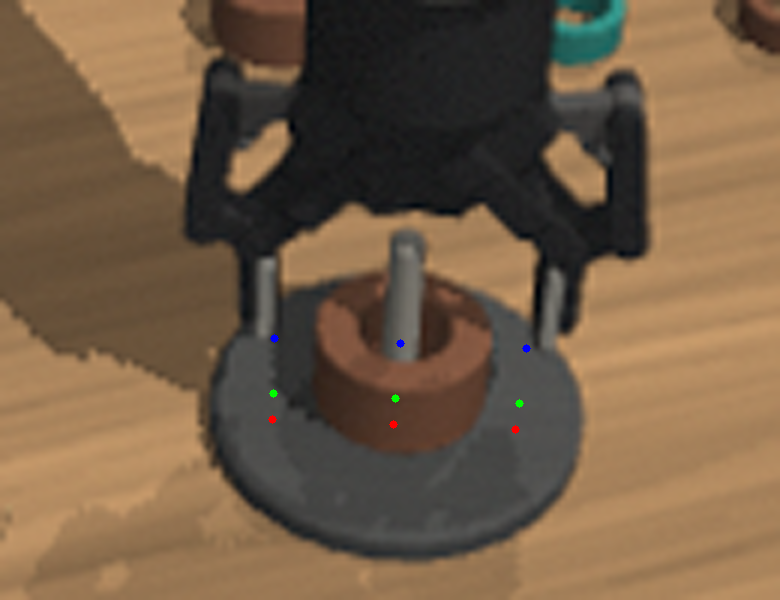

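Thick ring lies flat around the spindle and is released. Going up, then turning to a jaw line of about 29°, which falls in the gap between the turquoise rings.

```bash
python3 -m handwheel '[[0,0,-0.5,0,0,0],[0,0,-0.8,0,0,0],[0,0,-0.9,0,0,0],[0,0,-0.9,0,0,0],[0,0,-0.9,0,0,0.0278],[0,0,-0.9,0,0,0.0278],[0,0,0,0,0,0.0278],[0,0,0,0,0,0.0278]]'; python3 -m handwheel '[[0,0,0,0,0,0]]';  python3 d.py .4955 .230 .1 2.077; sed -i 's/"thin":/"thin":/' m.py
python3 - <<'E'
exec(open("m.py").read().replace('"pics/fit0.png"','"pics/fit1.png"'))
E
```

```text
clock: 14.15
position: [0.6551, -0.0116, 0.1198]
tool_rot: [3.14, 0.0, 2.075]
force: [-0.3, 0.5, 0.4]
grip_width: 0.0855
clock: 14.28
position: [0.655, -0.0115, 0.119]
tool_rot: [3.141, 0.001, 2.082]
force: [-0.4, 0.3, -0.1]
grip_width: 0.0852
t 14.28 pos [ 0.655  -0.0115  0.119 ] rpy [3.141e+00 1.000e-03 2.082e+00] F [-0.4  0.3 -0.1] w 0.0852
q [-0.34  0.69  0.43  1.6  -0.34  0.92  0.72] need units [11.55 -0.83  0.75] jaw deg 29.3
turn units [0.0001 0.0001 0.0008]Traceback (most recent call last):
  File "<stdin>", line 1, in <module>
  File "<string>", line 13, in <module>
  File "h.py", line 23, in seg
    k=1+np.argmax(st[1:,4]); m=l==k
        ~~~~~~~~~^^^^^^^^^^
    return _wrapfunc(a, 'argmax', axis=axis, out=out, **kwds)
    return bound(*args, **kwds)
ValueError: attempt to get argmax of an empty sequence
```

```bash
python3 -m handwheel '[[0.8,-0.07,0,0,0,0],[1,-0.07,0,0,0,0],[1,-0.07,0,0,0,0],[1,-0.07,0,0,0,0],[1,-0.07,0,0,0,0],[1,-0.07,0,0,0,0],[1,-0.07,0,0,0,0],[1,-0.07,0,0,0,0]]'; python3 -m handwheel '[[1,-0.07,0,0,0,0],[1,-0.07,0,0,0,0],[1,-0.07,0.4,0,0,0],[0.75,-0.06,0.4,0,0,0],[0,0,0.4,0,0,0],[0,0,0,0,0,0]]' ;  python3 d.py .4955 .230 -.025 2.077;python3 v.py pics/h1.png
python3 - <<'E'
from h import *
from workcell import bot
f=bot.grab_frame("scene"); cv2.imwrite("pics/h2.png",f["pixels"])
c=cam(f); p=f["pixels"][150:260,320:400]
m,pts=seg(f["pixels"],(361,232),26,"brown"); cc,A=hullc(pts)
g=fit([(c,cc)],.03,.012,.044,(.65,0)); print("thick on plate",g.x.round(4),A,hullc(proj(c,cyl(*g.x,.03,.012,.044)))[1])
E
```

```text
clock: 15.38
position: [0.5461, 0.1529, 0.118]
tool_rot: [3.141, -0.001, 2.084]
force: [0.0, -0.2, 0.9]
grip_width: 0.0853
clock: 16.12
position: [0.4955, 0.2292, 0.0871]
tool_rot: [-3.14, 0.0, 2.081]
force: [-0.1, 0.2, -0.1]
grip_width: 0.0853
t 16.12 pos [0.4955 0.2292 0.0871] rpy [-3.14   0.     2.081] F [-0.1  0.2 -0.1] w 0.0853
q [-0.85  0.59  0.43  1.92 -0.36  0.71  0.3 ] need units [0.03 0.02 4.48] jaw deg 29.2
turn units [-0.0002  0.0001  0.0006]
366 77
thick on plate [ 0.6562 -0.0112] 684.5 805.5077903398778
```

View pics/h1.png

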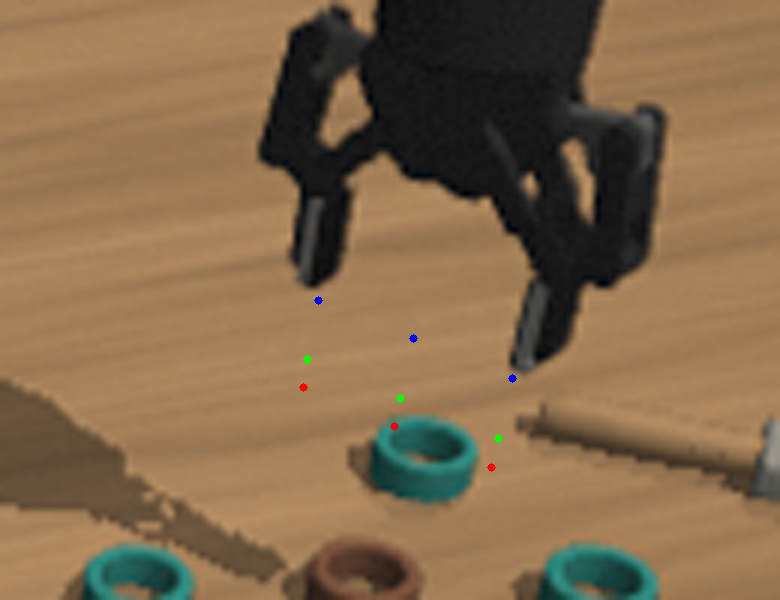

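View pics/h2.png

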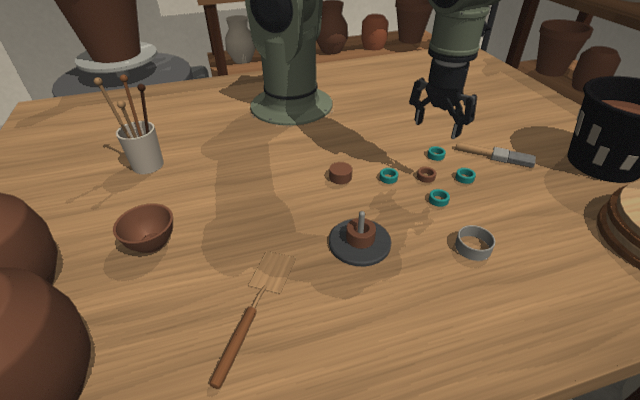

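Thick ring sits centred on the plate at scene (361,234), fitted at (0.656, -0.011). The thin brown ring, scene (427,175), is below the gripper and the jaws fall between the turquoise ones. Descending.

```bash
python3 -m handwheel '[[0.03,0.02,0.7,0,0,0],[0,0,0.8,0,0,0],[0,0,0.8,0,0,0],[0,0,0.8,0,0,0],[0,0,0.6,0,0,0],[0,0,0.2,0,0,0],[0,0,0,0,0,0]]';  python3 d.py .4955 .230 -.025 2.077;python3 v.py pics/h3.png
```

```text
clock: 17.1
position: [0.4957, 0.2308, -0.0098]
tool_rot: [-3.141, 0.0, 2.081]
force: [-0.3, 0.2, -0.3]
grip_width: 0.0854
t 17.1 pos [ 0.4957  0.2308 -0.0098] rpy [-3.141  0.     2.081] F [-0.3  0.2 -0.3] w 0.0854
q [-0.77  0.74  0.32  1.95 -0.44  0.52  0.37] need units [-0.02 -0.02  0.61] jaw deg 29.2
turn units [-0.      0.      0.0006]
360 109
```

View pics/h3.png

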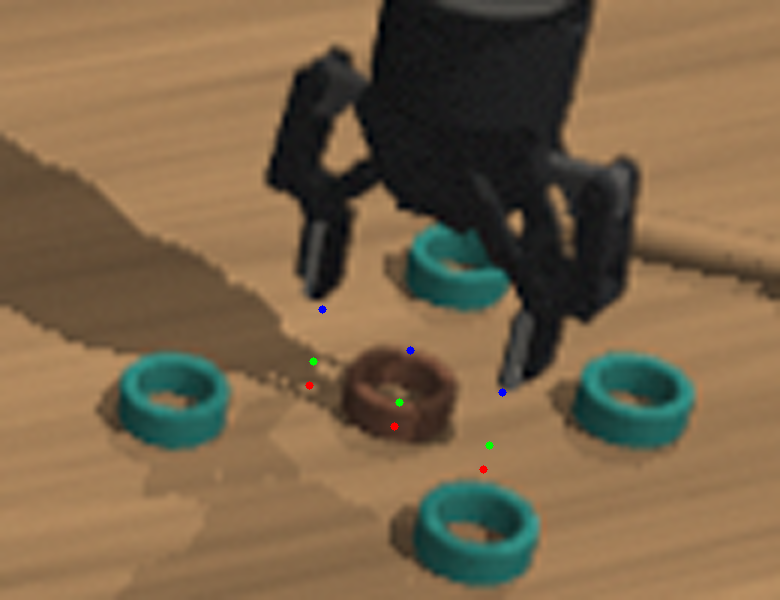

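```bash
python3 -m handwheel '[[0,0,0.2,0,0,0],[0,0,0.2,0,0,0],[0,0,0.2,0,0,0],[0,0,0,0,0,0]]'; python3 -m handwheel '[[0,0,0,0,0,0],[0,0,0,0,0,0],[0,0,0,0,0,0],[0,0,0,0,0,0],[0,0,0,0,0,0],[0,0,0,0,0,0],[0,0,0,0,0,0]]' 1 30;python3 v.py pics/h4.png
```

```text
clock: 17.65
position: [0.4955, 0.2308, -0.0252]
tool_rot: [-3.141, 0.0, 2.081]
force: [1.0, 0.9, 0.1]
grip_width: 0.0855
clock: 18.52
position: [0.4958, 0.231, -0.0242]
tool_rot: [3.141, -0.0, 2.081]
force: [-2.2, -1.4, 10.9]
grip_width: 0.0433
359 114
```

View pics/h4.png

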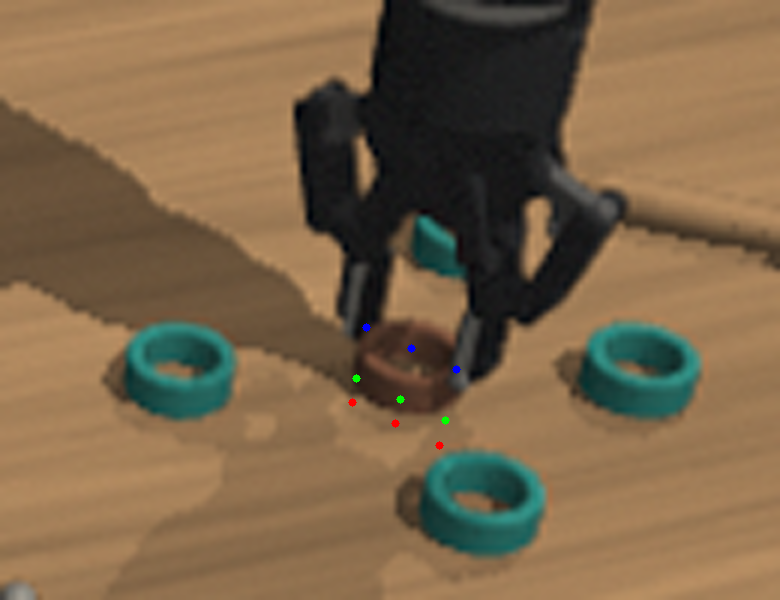

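```bash
python3 -m handwheel '[[0,0,-0.2,0,0,0],[0,0,-0.5,0,0,0],[0,0,-0.8,0,0,0],[0,0,-0.9,0,0,0],[0,0,-0.9,0,0,0],[0,0,-0.9,0,0,0],[0,0,-0.9,0,0,0],[0,0,-0.4,0,0,0]]'; python3 -m handwheel '[[0,0,0,0,0,0]]'; python3 v.py pics/h5.png; python3 d.py .655 -.012 .115
```

```text
clock: 19.58
position: [0.496, 0.2312, 0.1144]
tool_rot: [3.14, -0.0, 2.081]
force: [0.2, -0.6, -0.5]
grip_width: 0.0436
clock: 19.7
position: [0.4958, 0.2312, 0.1132]
tool_rot: [3.141, -0.0, 2.081]
force: [-1.0, 0.0, -0.7]
grip_width: 0.0431
369 68
t 19.75 pos [0.4955 0.231  0.1126] rpy [-3.142 -0.     2.081] F [-0.2 -0.  -1.5] w 0.0435
q [-0.87  0.55  0.46  1.9  -0.34  0.77  0.28] need units [-11.6    0.82  -0.1 ] jaw deg 29.2
```

View pics/h5.png

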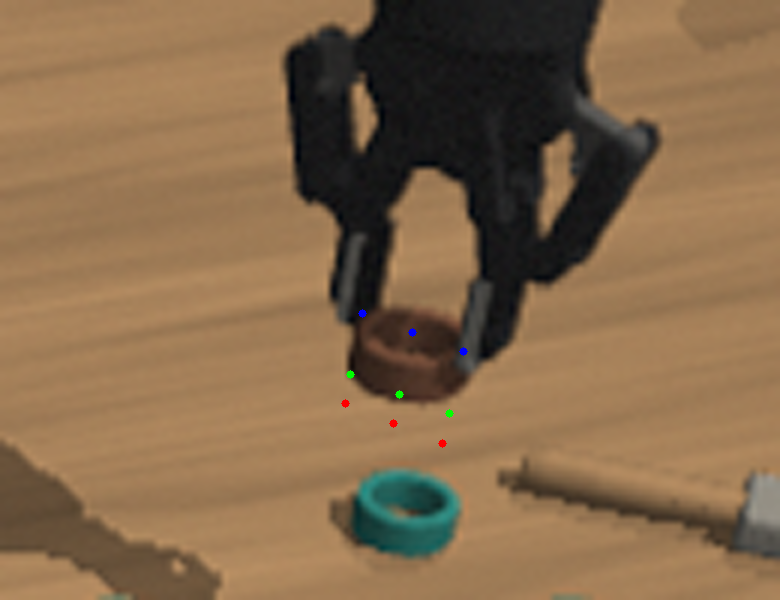

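Thin ring held. Carrying it back to the stand.

```bash
python3 -m handwheel '[[-0.8,0.07,0,0,0,0],[-1,0.07,0,0,0,0],[-1,0.07,0,0,0,0],[-1,0.07,0,0,0,0],[-1,0.07,0,0,0,0],[-1,0.07,0,0,0,0],[-1,0.07,0,0,0,0],[-1,0.07,0,0,0,0]]'; python3 -m handwheel '[[-1,0.07,0,0,0,0],[-1,0.07,0,0,0,0],[-1,0.07,0,0,0,0],[-0.8,0.05,0,0,0,0],[0,0,0,0,0,0],[0,0,0,0,0,0]]'; python3 v.py pics/h6.png; python3 d.py .655 -.012 .0195
```

```text
clock: 20.75
position: [0.603, 0.0668, 0.1116]
tool_rot: [-3.14, -0.0, 2.081]
force: [-0.2, 0.8, -1.3]
grip_width: 0.0432
clock: 21.5
position: [0.6548, -0.0114, 0.1123]
tool_rot: [-3.141, -0.001, 2.082]
force: [-0.6, 1.2, 0.3]
grip_width: 0.0434
297 131
t 21.55 pos [ 0.6548 -0.0111  0.1125] rpy [-3.141e+00 -1.000e-03  2.082e+00] F [-0.7 -0.1  0.7] w 0.0436
q [-0.34  0.7   0.43  1.6  -0.35  0.91  0.72] need units [-0.04 -0.01  3.72] jaw deg 29.3
```

View pics/h6.png

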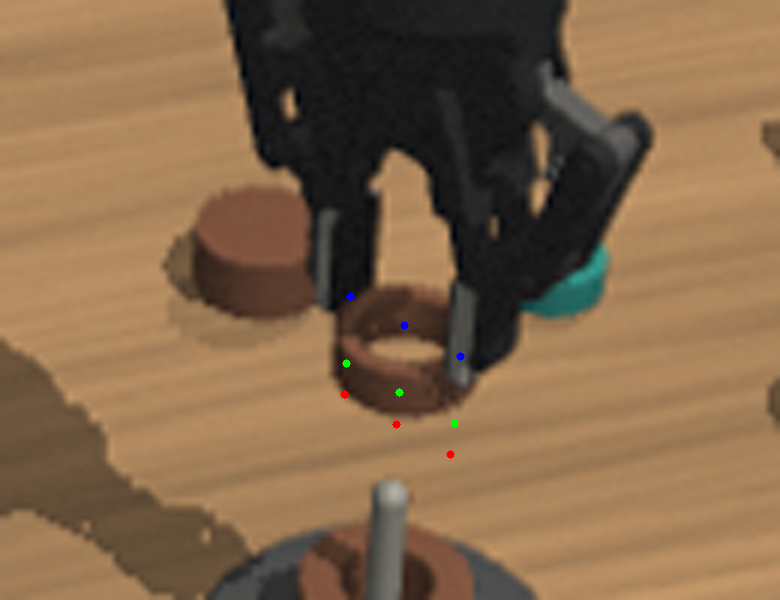

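```bash
python3 -m handwheel '[[-0.04,0,0.4,0,0,0],[0,0,0.6,0,0,0],[0,0,0.6,0,0,0],[0,0,0.6,0,0,0],[0,0,0.4,0,0,0],[0,0,0,0,0,0]]'; python3 v.py pics/h7.png; python3 d.py .655 -.012 .0195
```

```text
clock: 22.3
position: [0.6553, -0.013, 0.0469]
tool_rot: [-3.14, -0.0, 2.081]
force: [-0.1, 0.4, -0.6]
grip_width: 0.0433
295 155
t 22.35 pos [ 0.6557 -0.0131  0.0476] rpy [-3.141  0.     2.081] F [ 0.2 -0.2 -0.4] w 0.0436
q [-0.32  0.78  0.39  1.64 -0.38  0.8   0.75] need units [ 0.05 -0.    1.12] jaw deg 29.2
```

View pics/h7.png

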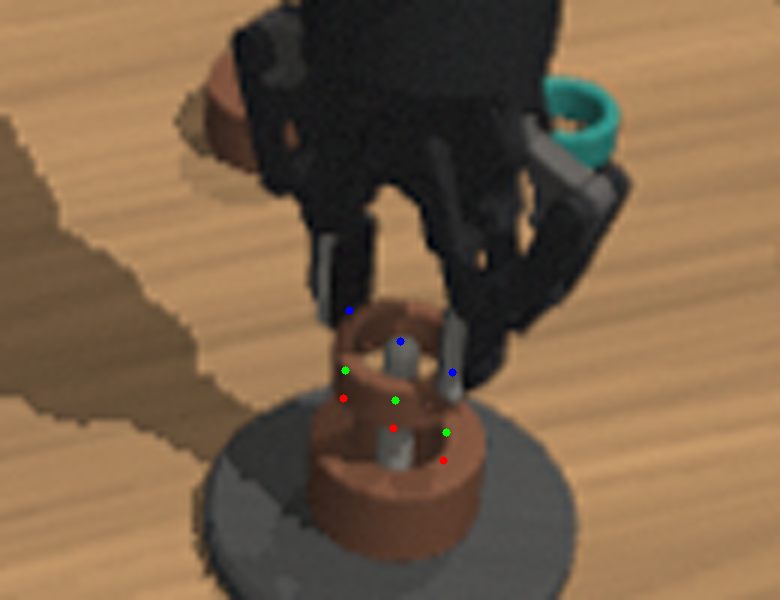

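Spindle is through the thin ring (crop (402,355)). Lowering the rest gently.

```bash
python3 -m handwheel '[[0.05,0,0.3,0,0,0],[0,0,0.3,0,0,0],[0,0,0.2,0,0,0],[0,0,0.12,0,0,0],[0,0,0.08,0,0,0],[0,0,0.04,0,0,0],[0,0,0,0,0,0]]'; python3 v.py pics/h8.png; python3 d.py .655 -.012 .0195
```

```text
clock: 23.22
position: [0.6551, -0.0119, 0.0218]
tool_rot: [3.142, 0.0, 2.081]
force: [-0.5, -0.0, -0.1]
grip_width: 0.0435
294 164
t 23.27 pos [ 0.6551 -0.0119  0.0219] rpy [3.141 0.    2.081] F [-0.3 -0.  -1. ] w 0.0434
q [-0.31  0.82  0.37  1.65 -0.4   0.75  0.76] need units [-0.   -0.01  0.09] jaw deg 29.2
```

View pics/h8.png

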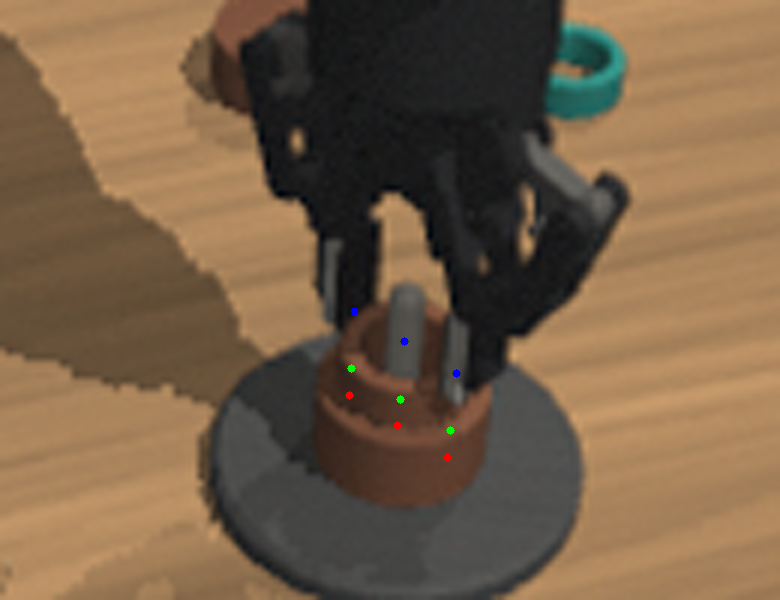

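```bash
python3 -m handwheel '[[0,0,0.06,0,0,0],[0,0,0.04,0,0,0],[0,0,0,0,0,0]]'; python3 d.py .655 -.012 .0195; python3 -m handwheel '[[0,0,0,0,0,0],[0,0,0,0,0,0],[0,0,0,0,0,0],[0,0,0,0,0,0],[0,0,0,0,0,0],[0,0,0,0,0,0]]' -1; python3 v.py pics/h9.png
```

```text
clock: 23.65
position: [0.6552, -0.0119, 0.0199]
tool_rot: [3.141, 0.0, 2.081]
force: [-3.6, -0.5, 11.2]
grip_width: 0.0433
t 23.65 pos [ 0.6552 -0.0119  0.0199] rpy [3.141 0.    2.081] F [-3.6 -0.5 11.2] w 0.0433
q [-0.31  0.82  0.37  1.65 -0.4   0.75  0.76] need units [ 0.   -0.01  0.02] jaw deg 29.2
clock: 24.4
position: [0.6551, -0.0119, 0.0192]
tool_rot: [-3.142, 0.0, 2.081]
force: [0.2, -0.1, -0.1]
grip_width: 0.0851
294 165
```

View pics/h9.png

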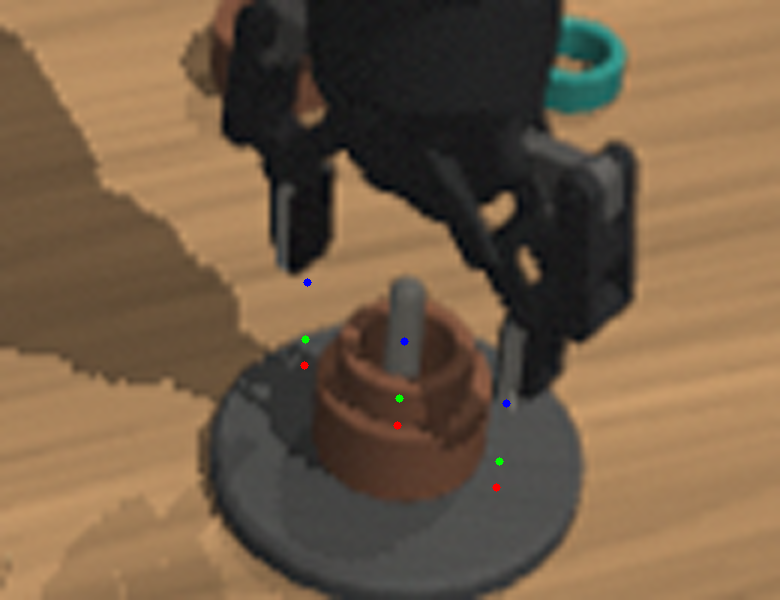

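Released. Retreating upward and away so both cameras can check it.

```bash
python3 -m handwheel '[[0,0,-0.5,0,0,0],[0,0,-0.8,0,0,0],[0,0,-0.9,0,0,0],[0,0,-0.9,0,0,0],[0,0,-0.9,0,0,0],[0,0,-0.9,0,0,0]]'; python3 -m handwheel '[[0.8,0,0,0,0,0],[1,0,0,0,0,0],[1,0,0,0,0,0],[1,0,0,0,0,0],[1,0,0,0,0,0],[1,0,0,0,0,0],[0.5,0,0,0,0,0],[0,0,0,0,0,0]]'
python3 - <<'E'
from h import *
from workcell import bot
f=bot.grab_frame("scene"); g=bot.grab_frame("top")
a=f["pixels"][195:275,315:405]; b=g["pixels"][105:185,260:350]
cv2.imwrite("pics/end.png",cv2.resize(np.hstack([a,b]),None,fx=4.4,fy=4.4,interpolation=cv2.INTER_CUBIC)); cv2.imwrite("pics/endfull.png",f["pixels"])
vis=[]
for n,fr,o in(("scene",f,(315,195)),("top",g,(260,105))):
    c=cam(fr); im=cv2.resize(fr["pixels"][o[1]:o[1]+80,o[0]:o[0]+90],None,fx=4.4,fy=4.4,interpolation=cv2.INTER_CUBIC)
    for r,z,col in((.03,.012,(0,255,0)),(.03,.044,(0,255,0)),(.023,.062,(255,0,255))):
        p=((proj(c,cyl(.655,-.012,r,z,z)[:72])-o)*4.4+2).astype(int); cv2.polylines(im,[p],True,col,1)
    vis.append(im)
cv2.imwrite("pics/endfit.png",np.hstack(vis))
for t in("bowl",):
    print([(d["point"],round(d["score"],2)) for d in bot.trace(f,t)],[(d["point"],round(d["score"],2)) for d in bot.trace(g,t)])
E
```

```text
clock: 25.2
position: [0.6553, -0.012, 0.1442]
tool_rot: [3.14, 0.001, 2.081]
force: [0.1, -1.0, 0.7]
grip_width: 0.0853
clock: 26.2
position: [0.5778, 0.1263, 0.142]
tool_rot: [3.141, -0.0, 2.082]
force: [-0.1, -0.5, 0.8]
grip_width: 0.0853
[([143.6, 227.2], 0.81)] [([493.3, 197.2], 0.89)]
```

View pics/end.png

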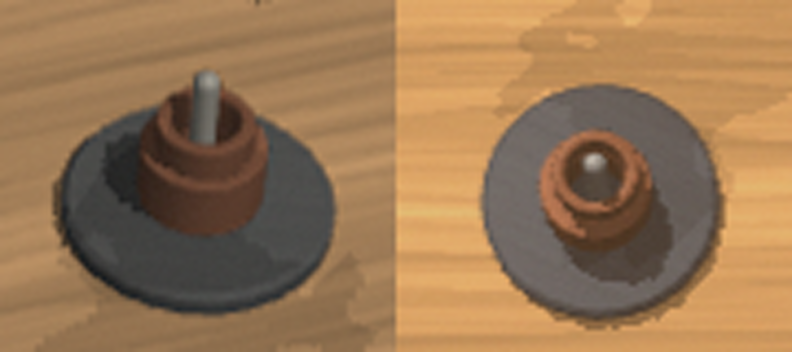

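View pics/endfit.png

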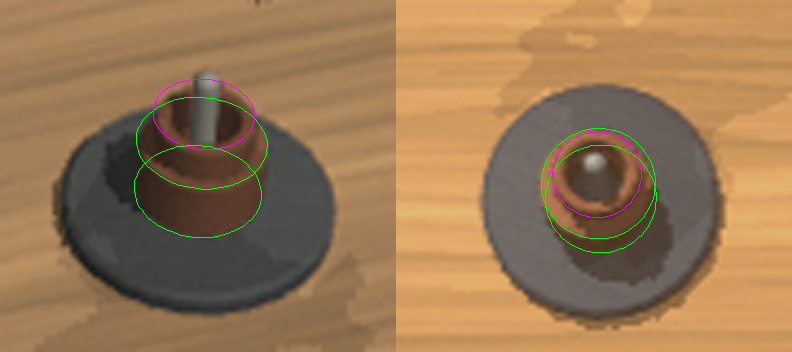

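View pics/endfull.png

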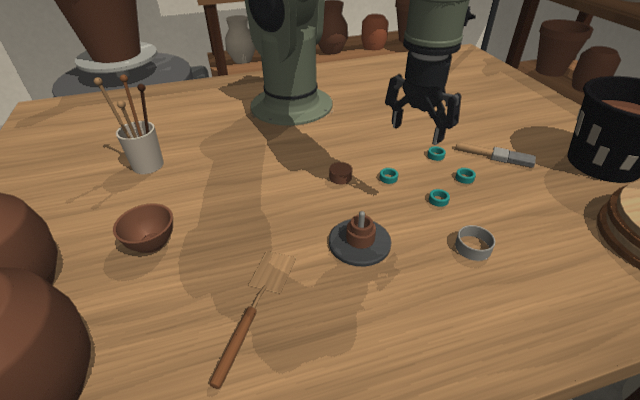

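Both rings are stacked flat around the spindle, within a pixel or two of the predicted outlines. The bowl is where it was and the gripper is clear. Handing in.

```bash
python3 -c "
from workcell import bot
print(bot.job_done()); print(bot.observe()['clock'])"
```

```text
the job is handed in; nothing more can be done
None
the job is handed in; nothing more can be done
```

I threaded the thick ring over the spindle onto the base plate, then the thin brown ring on top of it. I released both, moved the arm clear and handed the job in at about 26 s. No verdict was reported.

**Last checks**
- **Rings:** in both camera views both rings lie flat and centred on the spindle, within 1–2 px (a few mm) of the expected outlines.
- **Contact forces:** these were about 6 N when the thick ring touched down and 11 N for the thin one. After release the force was near zero.
- **Bowl and look-alikes:** the bowl looks the same in the first and last scene pictures. The detector's points for it moved 3–4 px, which is within its usual scatter. The puck and the turquoise rings look untouched in the last scene picture.

**What disagreed**
- **Tool height:** the reported tool height was about 27 mm lower than where the pictures put the fingers. I checked this by lowering in small steps while watching the force, and set the grasp heights from the pictures.
- **Network points:** the top-view points for the rings were several pixels off, so I measured positions by colour outlines instead. The two cameras agreed on those to about 2 mm.

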